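Recharge the bar cart's stone chiller

ROBOT

A 7-joint arm with a two-finger parallel gripper is mounted at the origin on the work surface. World frame = base frame: x ahead of the robot, y to its left, z up, the work surface at z = 0. Lengths are in m, angles in rad, forces in N, time in s.
With the tool pointing down it reaches from about 0.4 to 0.85 m from the base axis. Payload 6.9 kg.
Tool frame: the origin (TCP) lies midway between the tips of the shut fingers; the grasp point (between the pads) lies behind it (ctrl.pinch_z is the z of the grasp point in the tool frame, in m); z points along the fingers, y is the line along which they close (so a half turn about z gives the same grasp; the last joint's range is limited). The gripper opens to 85 mm and grips with 20 to 120 N. Pads are 22 mm wide; open, the fingers measure 114 mm over their backs; the gripper's body (76 mm by 85 mm) begins 54 mm behind the grasp point. The pads swing forward as they close: fully open they stand 13 mm farther back than shut.
Start: joints at [-1.01, 0.507, -0.238, 1.5, 0.126, 1.149, -0.155], TCP at [0.275, 0.561, 0.196] pointing down, gripper open.
Joint ranges: [-3.08, 3.08], [-0.24, 2.05], [-1.43, 1.35], [0, 2.5], [-1.52, 4.66], [0.17, 1.96], [-2.89, 2.89]. Speed limits (rad/s): [2.39, 2.39, 3.14, 3.14, 3.14, 3.14, 3.14].

INTERFACE

Orientations are given as a unit quaternion [w, x, y, z].
In Python, from station import ctrl, get_state, vision, ticket, models gives the robot as it stands. Calls block until the motion is done:
- ctrl.movep(position, orientation): joint-space move of the TCP to a pose.
- ctrl.movel(position, frame=None, max_speed=0.15): straight line of the TCP; frame=None keeps the orientation; max_speed is the mean speed in m/s.
- ctrl.set_joints(angles): joint-space move.
- ctrl.ungrasp() and ctrl.close_gripper(force=None): open the fingers fully, or close them until they stop; force is the grip in N (None keeps the last).
- ctrl.pause(seconds).
- ctrl.ik(position, orientation): joint angles nearest the present ones, or None.
- get_state(): the state.
- vision.grab_frame(name): name is "scene" or "side" or "wrist"; returns (picture, depth): 420x560x3 uint8, blue, green, red; 420x560 float32, m along the optical axis (not along the pixel's ray), 0 where there is no reading.
- vision.camera_info(name): a dict with "mtx" (3x3 intrinsics, pixels), "dist_coeffs" ([k1, k2, p1, p2, k3] as OpenCV has them; the pictures are not rectified), "R" (3x3) and "t" (3): a world point X has camera coordinates R X + t; the wrist camera has in their place "hand_eye" (4x4, takes a point from camera to tool coordinates, whose origin is the TCP and whose axes are the flange's). Camera axes: x right, y down, z forward; pixel columns grow to the right and rows downward; lengths in m; the calibration is good to about 2 mm. A picture is of the moment at which its call begins: read the wrist's pose just before it. camera_info takes no time and is no camera call.
A pose or a line that the arm cannot do raises ctrl.Unreachable and nothing moves.
- ticket.close_job(): hands the job in; it is judged then, once.
Trained networks look in the newest picture that a camera, given by its name, has taken for a name from the list of things; names that differ only in an ending like _2 or _b are one class to them, and where a whole thing is asked for, a point or a joint stands for the part that bears it (a point fixed in the world has none). Each returns a list of dicts, best first, with "p" (0 to 1); they miss things now and then, are a little off and sometimes report something else, mostly with a low value. They report only what shows in the picture. A call takes as long as a camera call. They do not tell look-alikes from the thing itself.
- models.recognise(camera, target): "point" ([column, row] in pixels, amid what is visible of it).
- models.masks_of(camera, target): "mask" (420x560 bool, what is visible of it) and "point" ([column, row] in pixels, amid what is visible of it).
The state is a dict: "time": time; "qpos": joint angles; "qd": joint speeds; "tau": joint torques, N m; "tcp_pos": TCP position; "eef_rot": TCP orientation; "contact_force": force on the tool from outside, world axes, zero at the start; "wrist_torque": the same for the moment, N m; "width": finger opening in m; "gripper_force": force on a finger pad.
Only numpy, scipy, OpenCV 4.12 (cv2) and the standard library are available. Lean on these libraries where they do the work, as an engineer would, in place of code of your own. Each camera call takes 0.05 s, during which the arm holds its last target. There are 200 camera calls.

TASK

Put all the chilling stones into the chiller's basin, none sticking up on its rim: the ones lying about on the board, and the ones in the steel scuttle, which you tip out over the basin before standing the empty scuttle upright in the middle of the round cork mat. Then turn the chiller's lever until it lines up with the brass pointer, and after that pull the starter knob up to its stop, hold it there a moment and let it spring back down. Leave the pointer and the other bar things as they are.

Things in the scene. Friction and masses are not known exactly. Their poses are not given: they have to be found in the camera images.
- chiller: stone chiller, a fixed brushed-steel block 200 (its x) x 360 (its y) x 100 mm high standing on the teak board; origin at the centre of its underside, front facing -x. Its +y half has the square open basin, its -y half is a flat control deck (top face 100 mm above the board) with the lever and the starter knob.
- basin (a point): centre of the basin's floor, 45 mm above the board; axes are the chiller's. The basin is an open square well, 160 x 160 mm inside and 55 mm deep, its rim level with the deck
- lever (a joint): angle of the setting lever: a dark steel arm on a vertical pivot, sweeping just above the deck, with an upright grip post 80 mm from the pivot. 0: the arm points to the chiller's -x (front); positive turns it towards the chiller's -y end (counter-clockwise from above); travel -0.9 to 0.9 rad. Light friction (about 1 N at the post) holds it wherever it is left
- lever_hinge (a point): on the lever's vertical pivot axis, 16 mm above the deck; its -x axis points along the arm to the post
- lever_tip (a point): centre of the top of the lever's grip post, a black round post 18 mm in diameter reaching from 12 to 58 mm above the deck; its -x axis points along the arm away from the pivot
- pointer (a joint): angle of the flat brass pointer that lies on the deck under the lever and turns on the same pivot, same zero and sign as the lever; already set for this evening, it must not be shifted. The lever is lined up with it when both joints read the same
- pointer_tip (a point): outer end of the brass pointer, 125 mm from the pivot and 4 mm above the deck; its -x axis points along the pointer. The raised outer bar of the pointer is 34 mm long, 7 mm wide, 6 mm high and lies beyond the lever's post
- starter (a joint): lift of the sprung starter knob, 0 down to 0.030 m up at its hard stop; the spring pulls it back down with 2 N at rest and 8 N at the stop, and takes it home when let go
- starter_top (a point): centre of the top of the starter knob, an upright black cylinder 28 mm in diameter and 42 mm tall (top 48 mm above the deck when down), near the deck's far -y corner; it is pulled straight up
- scuttle: open steel ice scuttle, 240 to 375 g empty, with three stones in it at the start. Base 76 (x) x 64 (y) mm, wall 3 mm; flat parallel upright sides 64 mm apart, 72 mm high; upright back 72 mm high at x = +38 mm; at -x the floor runs into a pouring lip sloping up and outwards at 45 degrees. Origin at its underside's centre, z up when standing
- scuttle_lip (a point): middle of the free edge of the pouring lip (85 mm long, with 45 mm cheeks), 98 mm from the scuttle's origin along its -x and 62 mm up. Tipped about the scuttle's y axis, lip going down, by 80 to 90 degrees, it empties
- mat: round cork mat on the board, fixed, 160 mm diameter, 3 mm thick; origin at the centre of its underside
- stone1: a grey soapstone chilling bar 60 x 24 x 24 mm, 90 g; origin at the centre of one long face (its underside as built), x along the 60 mm length, z through to the far face. Starts lying on the board; may be absent
- stone2: a grey soapstone chilling bar 60 x 24 x 24 mm, 90 g; origin at the centre of one long face (its underside as built), x along the 60 mm length, z through to the far face. Starts lying on the board; may be absent
- stone3: a grey soapstone chilling bar 60 x 24 x 24 mm, 90 g; origin at the centre of one long face (its underside as built), x along the 60 mm length, z through to the far face. Starts lying on the board; may be absent
- stone4: a grey soapstone chilling bar 60 x 24 x 24 mm, 90 g; origin at the centre of one long face (its underside as built), x along the 60 mm length, z through to the far face. Starts lying on the board; may be absent
- stone5: a grey soapstone chilling bar 60 x 24 x 24 mm, 90 g; origin at the centre of one long face (its underside as built), x along the 60 mm length, z through to the far face. Starts inside the scuttle, lying along the scuttle's x
- stone6: a grey soapstone chilling bar 60 x 24 x 24 mm, 90 g; origin at the centre of one long face (its underside as built), x along the 60 mm length, z through to the far face. Starts inside the scuttle, lying along the scuttle's x
- stone7: a grey soapstone chilling bar 60 x 24 x 24 mm, 90 g; origin at the centre of one long face (its underside as built), x along the 60 mm length, z through to the far face. Starts inside the scuttle, lying along the scuttle's x
- siphon: bystander: bottle-shaped glass soda siphon with steel head, 94 mm diameter, 260 mm tall; origin at its underside's centre
- coupe: bystander: stemmed green glass coupe, 92 mm across the mouth, 119 mm tall; origin at its foot's centre
- squeezer: bystander: steel lemon squeezer lying flat, about 190 mm long, cup (68 mm wide) at +x; origin at its underside near the middle
- mould: bystander: round dark silicone ice sphere mould, 82 mm diameter, 80 mm tall; origin at its underside's centre
There are look-alikes about, which are no part of the job. What is shaped like the stone4 but pink is not meant. Leave any green look-alike of the stone1 alone.

How it is judged:
By the outcome, as a careful person would: the job done as asked, in the order asked, and still so for the second after the job is handed in, with the robot touching nothing.
Of stone1, stone2, stone3, stone4 only 2 to 4 are there at a start; the rules pass over those that are not, and their reading is None.
At some moment in a run one of stone1, stone2, stone3, stone4 may be knocked a few centimetres aside while the robot is not near it.
It also fails if it takes over 210 s, if anything falls off the work surface, if the arm or the gripper's body presses on something with over 40 N, if the wrist force passes 120 N, or if a joint passes its speed limit or range.

## Working session

There is one attempt and no reset: what is moved stays moved. The work goes in short steps, each a Python script; the robot and the scene stay as the last script left them, time stands still between calls to the robot, and variables do not carry over. Pictures are saved under pics/ and viewed, at most 14 in all, crops included, and the job is handed in when it is done.

```bash
ls; mkdir -p pics; cat > h.py <<'E'
import numpy as np, cv2
from station import ctrl, get_state, vision, ticket, models
from scipy.spatial.transform import Rotation as R
def cloud(cam):
    s=get_state(); im,d=vision.grab_frame(cam); ci=vision.camera_info(cam)
    K=np.array(ci['mtx']);D=np.array(ci['dist_coeffs'])
    v,u=np.mgrid[0:420,0:560]
    p=cv2.undistortPoints(np.stack([u.ravel(),v.ravel()],1).astype(np.float64)[:,None],K,D)[:,0]
    P=np.c_[p,np.ones(len(p))]*d.reshape(-1,1)
    if 'R' in ci: W=(P-np.array(ci['t']).ravel())@np.array(ci['R'])
    else:
        H=np.array(ci['hand_eye']);q=np.array(s['eef_rot'])
        T=R.from_quat(q[[1,2,3,0]]).as_matrix()
        W=(P@H[:3,:3].T+H[:3,3])@T.T+np.array(s['tcp_pos'])
    W[d.ravel()<=0]=np.nan
    return im,W.reshape(420,560,3)
def down(yaw):  # tool z down, tool y axis (closing) direction at angle yaw in world
    y=np.array([np.cos(yaw),np.sin(yaw),0]);z=np.array([0,0,-1.]);x=np.cross(y,z)
    return quat(np.c_[x,y,z])
def quat(M):
    q=R.from_matrix(M).as_quat(); return q[[3,0,1,2]]
E
python3 - <<'E'
from h import *
print(get_state(), ctrl.pinch_z)
for c in ['scene','side']:
    im,W=cloud(c); cv2.imwrite(f'pics/{c}0.png',im); np.save(f'{c}0.npy',W)
    for n in ['chiller','lever_tip','pointer_tip','starter_top','scuttle','mat','stone1','siphon','coupe','squeezer','mould']:
        for r in models.masks_of(c,n)[:9]:
            m=r['mask']; P=W[m]; P=P[~np.isnan(P[:,0])]
            if r['p']>.2 and len(P): print(c,n,round(r['p'],2),np.round(r['point']),m.sum(),np.median(P,0).round(3),P[:,2].max().round(3),im[m].mean(0).round())
E
```

```text
pics
{'time': 0.0, 'qpos': array([-1.00947822,  0.50833409, -0.2375218 ,  1.50111242,  0.12567084,
        1.14889846, -0.15479058]), 'qd': array([ 0.00150342, -0.00075568,  0.00041248,  0.0001456 ,  0.00074312,
       -0.00060065, -0.00070292]), 'tau': array([-4.56351756e-05, -6.20590925e+01, -2.18658350e+00, -2.49657172e+01,
        1.26392682e-02,  1.19280184e-02, -1.65017934e-05]), 'tcp_pos': array([0.27494181, 0.56065874, 0.19553899]), 'eef_rot': array([-1.96237601e-04,  2.25936274e-01,  9.74141683e-01, -8.61461088e-04]), 'contact_force': array([ 0.25921827, -0.31172489, -0.53614084]), 'wrist_torque': array([-0.00542384,  0.01761519,  0.0054056 ]), 'gripper_force': 0.0, 'width': 0.08531264128192237} -0.0187
scene chiller 0.82 [321. 208.] 9859 [0.572 0.2   0.098] 0.162 [105. 118. 129.]
scene lever_tip 0.58 [308. 197.] 210 [0.546 0.16  0.126] 0.162 [59. 64. 67.]
scene pointer_tip 0.46 [272. 193.] 2 [0.489 0.07  0.107] 0.107 [ 42. 146. 209.]
scene starter_top 0.62 [231. 330.] 1163 [ 0.775 -0.144  0.017] 0.031 [123. 137. 151.]
scene starter_top 0.49 [281. 223.] 133 [0.607 0.052 0.14
[... 1882 characters left out ...]
8. 116.]
side stone1 0.69 [324. 272.] 163 [ 0.531 -0.16   0.022] 0.03 [164. 150. 232.]
side stone1 0.64 [339. 244.] 234 [ 0.639 -0.106  0.019] 0.026 [ 70.  86. 104.]
side stone1 0.54 [266. 309.] 292 [ 0.327 -0.124  0.02 ] 0.03 [ 68. 155.  68.]
side siphon 0.59 [169. 147.] 1859 [0.519 0.491 0.143] 0.262 [109. 140. 169.]
side coupe 0.81 [325. 179.] 843 [0.794 0.063 0.089] 0.123 [ 63. 115.  76.]
side coupe 0.41 [253. 192.] 271 [0.556 0.146 0.121] 0.159 [66. 75. 82.]
side squeezer 0.66 [372. 230.] 486 [ 0.759 -0.143  0.017] 0.03 [150. 168. 186.]
side squeezer 0.29 [375. 347.] 2864 [ 0.451 -0.39   0.001] 0.01 [ 90. 160. 223.]
side mould 0.83 [142. 213.] 601 [0.329 0.378 0.055] 0.084 [23. 30. 38.]
```

View pics/scene0.png

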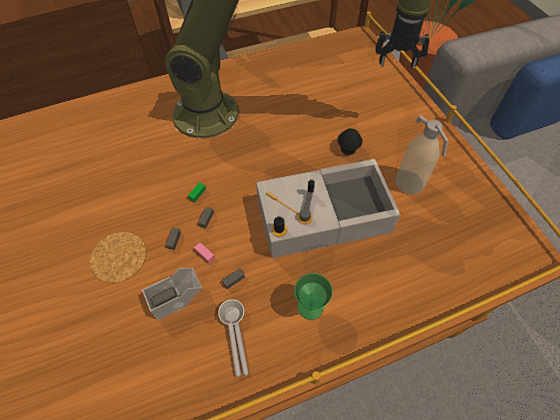

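View pics/side0.png

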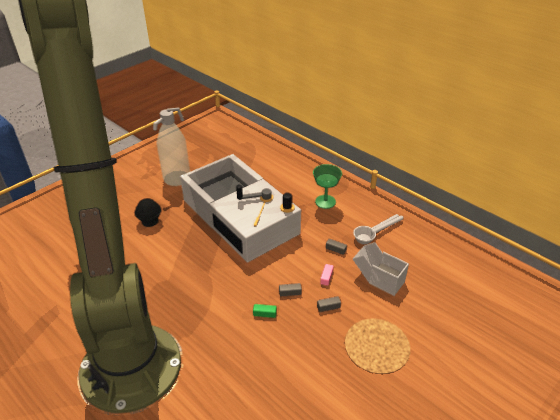

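```bash
python3 - <<'E'
import numpy as np,cv2
W=np.load('scene0.npy')
for n in ('scene','side'):
    im=cv2.imread(f'pics/{n}0.png'); W=np.load(f'{n}0.npy')
    # top-down ortho colour + height maps, chiller region, 1mm/px
    def rect(lo,hi,x0,x1,y0,y1):
        m=(W[...,2]>lo)&(W[...,2]<hi)&(W[...,0]>x0)&(W[...,0]<x1)&(W[...,1]>y0)&(W[...,1]<y1)
        P=W[m][:,:2].astype(np.float32); (c,s,a)=cv2.minAreaRect(P*1000); print(n,lo,len(P),c,s,a)
    rect(.09,.105,.4,.75,0,.45)
    rect(.04,.055,.45,.72,.1,.4)
    rect(.14,.17,.4,.75,.09,.3)   # lever post top
    rect(.14,.17,.55,.7,0,.09)   # knob
    for x,y in [(.47,-.223),(.43,-.115),(.648,-.102)]: rect(.015,.035,x-.05,x+.05,y-.05,y+.05)
    rect(.0015,.006+.004,.36,.55,-.48,-.3)
    print('table', np.nanmedian(W[...,2][(abs(W[...,2])<.01)]))
E
```

```text
scene 0.09 4875 (550.1858520507812, 212.13589477539062) (360.2999267578125, 203.5912322998047) 81.75433349609375
scene 0.04 2125 (565.1126098632812, 252.3053741455078) (276.4961242675781, 185.38255310058594) 81.61288452148438
scene 0.14 55 (524.1051635742188, 174.124267578125) (16.322063446044922, 15.59177017211914) 15.599298477172852
scene 0.14 92 (598.3380737304688, 53.6105842590332) (24.894548416137695, 25.866518020629883) 31.129793167114258
scene 0.015 177 (465.073486328125, -223.73251342773438) (24.502410888671875, 59.73054504394531) 57.286502838134766
scene 0.015 164 (431.1816711425781, -116.267822265625) (25.560232162475586, 60.16572570800781) 48.22419357299805
scene 0.015 205 (645.8798828125, -99.4216079711914) (24.014009475708008, 60.00542449951172) 15.332685470581055
scene 0.0015 2062 (454.7511901855469, -390.325439453125) (189.46046447753906, 180.0695343017578) 0.4315524101257324
table 0.0002457936768905765
side 0.09 3318 (607.7620849609375, 201.468017578125) (369.6784973144531, 321.3309326171875) 81.40201568603516
side 0.04 941 (554.1011962890625, 296.6177978515625) (179.99656677246094, 187.27452087402344) 81.15729522705078
side 0.14 44 (523.6094360351562, 171.61976623535156) (16.91026496887207, 21.3878231048584) 88.12637329101562
side 0.14 54 (596.19287109375, 49.874385833740234) (32.95348358154297, 23.017410278320312) 43.08311080932617
side 0.015 199 (479.2271423339844, -201.50433349609375) (86.70210266113281, 62.017276763916016) 56.95143127441406
side 0.015 184 (429.6294250488281, -118.85409545898438) (30.39134979248047, 59.40287780761719) 48.227108001708984
side 0.015 152 (642.4880981445312, -103.20870208740234) (30.92856788635254, 59.04170227050781) 19.38416862487793
side 0.0015 1426 (454.57666015625, -389.9714050292969) (179.79470825195312, 189.12110900878906) 89.57984161376953
table -0.0011670679344362729
```

The scene view shows three grey stones at scene pixels (175,240), (206,219) and (234,278). The look-alikes are pink at (204,252) and green at (196,190). The scuttle is at (172,293), with its stones at (165,296), and the mat is at (118,256). On the chiller, the lever post is at (311,186), the pointer end at (268,194) and the knob at (280,225). I choose the three grey stones and will check them from the wrist.

```bash
python3 - <<'E'
from h import *
print({k:np.round(v,3) for k,v in vision.camera_info('wrist').items()})
for i,(p,yaw) in enumerate([((.50,.18,.42),1.2),((.53,-.19,.40),1.2)]):
    try: ctrl.movep(list(p),down(yaw))
    except ctrl.Unreachable as e:
        print('unreach',p); ctrl.movep([p[0],p[1],.36],down(yaw))
    im,W=cloud('wrist'); cv2.imwrite(f'pics/w{i}.png',im); np.save(f'w{i}.npy',W)
    print(get_state()['time'],get_state()['tcp_pos'])
a=cv2.imread('pics/w0.png');b=cv2.imread('pics/w1.png')
E
```

```text
{'mtx': array([[368.844,   0.   , 276.841],
       [  0.   , 368.844, 204.778],
       [  0.   ,   0.   ,   1.   ]]), 'dist_coeffs': array([-0.083,  0.   ,  0.   ,  0.   ,  0.   ]), 'hand_eye': array([[-0.   , -0.964, -0.265,  0.068],
       [ 1.   , -0.   , -0.001, -0.   ],
       [ 0.001, -0.265,  0.964, -0.177],
       [ 0.   ,  0.   ,  0.   ,  1.   ]])}
3.05 [0.49956673 0.18116567 0.41937236]
4.4917 [ 0.53061226 -0.18811194  0.40009353]
```

View pics/w0.png

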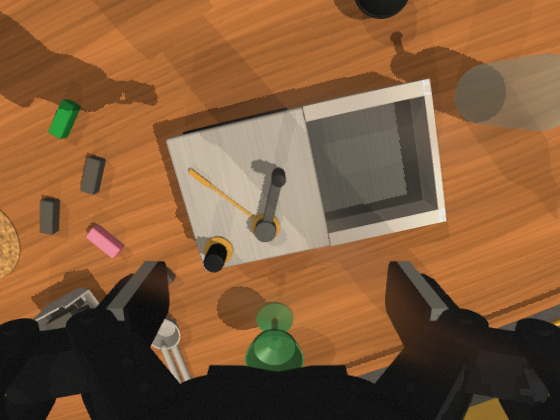

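View pics/w1.png

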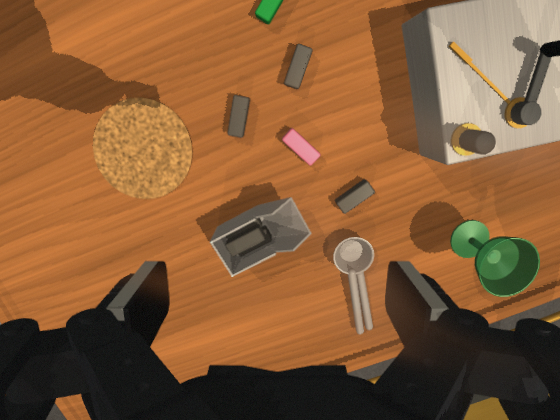

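w0 shows the chiller clearly: pointer from (265,230) to (190,171), lever post at (278,178), knob at (214,255), and an empty basin. w1 shows the three grey stones at (298,66), (238,115) and (355,196), with pink at (301,146) and green at (268,8) left out. The scuttle is at (255,240), its lip towards image right/up.

```bash
python3 - <<'E'
from h import *
W=np.load('w1.npy');im=cv2.imread('pics/w1.png')
def rect(W,lo,hi,x0,x1,y0,y1,off=0):
    m=(W[...,2]>lo)&(W[...,2]<hi)&(W[...,0]>x0)&(W[...,0]<x1)&(W[...,1]>y0)&(W[...,1]<y1)
    P=W[m][:,:2].astype(np.float32); c,s,a=cv2.minAreaRect(P*1000); print(len(P),np.round(c,1),np.round(s,1),round(a,1)); return P
for x,y in [(.47,-.223),(.43,-.115),(.648,-.102)]: rect(W,.015,.035,x-.05,x+.05,y-.05,y+.05)
print('mat');m=(W[...,2]<.012)&(abs(W[...,0]-.455)<.1)&(abs(W[...,1]+.39)<.1)
hsv=cv2.cvtColor(im,cv2.COLOR_BGR2HSV); 
from station import models
vision.grab_frame('wrist')
r=models.masks_of('wrist','mat')[0]; mk=r['mask'].astype(np.uint8)
c=max(cv2.findContours(mk,0,2)[0],key=cv2.contourArea);e=cv2.fitEllipse(c);print(r['p'],e, W[int(e[0][1]),int(e[0][0])], W[mk>0].min(0),W[mk>0].max(0))
print('scuttle')
for z0 in(.012,.03,.05,.06,.066): rect(W,z0,.08,.55,.75,-.36,-.13)
P=rect(W,.066,.08,.55,.75,-.36,-.13)
# front/back: top edges
W0=np.load('w0.npy'); print('chiller')
rect(W0,.09,.106,.4,.75,0,.45);rect(W0,.03,.055,.48,.66,.2,.4)
Q=rect(W0,.147,.17,.45,.6,.12,.25);rect(W0,.14,.17,.55,.7,0,.09)
im0=cv2.imread('pics/w0.png');h=cv2.cvtColor(im0,cv2.COLOR_BGR2HSV)
b=(h[...,0]>12)&(h[...,0]<30)&(h[...,1]>150)&(h[...,2]>90)&(W0[...,2]>.098)&(W0[...,2]<.118)
P=W0[b];rot=np.deg2rad(-8.25)
ex=np.array([np.cos(rot),np.sin(rot)]);ey=np.array([-np.sin(rot),np.cos(rot)])
lab=cv2.connectedComponentsWithStats(b.astype(np.uint8))
for i in range(1,lab[0]):
    if lab[2][i,4]>25:
        p=W0[lab[1]==i]; c,s,a=cv2.minAreaRect((p[:,:2]*1000).astype(np.float32)); print('brass',lab[2][i],np.round(c,1),np.round(s,1),round(a,1),np.median(p[:,2]).round(3), lab[3][i].round())
# dark round pivot
d=(W0[...,2]>.112)&(W0[...,2]<.142)&(abs(W0[...,0]-.55)<.08)&(abs(W0[...,1]-.15)<.06)
rect(W0,.112,.142,.47,.65,.09,.22)
# ik scan of pour
for ang in range(-30,91,10):
    for tilt in(80,88):
        a=np.deg2rad(ang);t=np.deg2rad(tilt);hd=np.array([np.cos(a),np.sin(a),0]);Z=np.array([0,0,1.])
        z=hd*np.sin(t)-Z*np.cos(t);x=hd*np.cos(t)+Z*np.sin(t);y=np.cross(z,x)
        q=ctrl.ik([.565,.30,.24],quat(np.c_[x,y,z]))
        print(ang,tilt,None if q is None else np.round(q,2))
E
```

```text
679 [ 474.4 -199. ] [82.8 60.9] 65.0
723 [ 428.1 -116.9] [24.2 59.6] 49.2
612 [ 642.1 -100.5] [24.9 60.4] 15.0
mat
0.66 ((142.08352661132812, 147.6686553955078), (95.95074462890625, 103.36456298828125), 139.5995635986328) [ 0.45070229 -0.38422955  0.00350393] [nan nan nan] [nan nan nan]
scuttle
4581 [ 650.5 -228. ] [199.8 196. ] 0.4
3255 [ 635.9 -255.3] [ 65.5 136. ] 7.5
2014 [ 635.9 -255.3] [ 65.5 136. ] 7.5
1010 [ 635.9 -255.3] [ 65.5 136. ] 7.5
646 [ 636.4 -258.6] [ 65.5 129.4] 7.5
646 [ 636.4 -258.6] [ 65.5 129.4] 7.5
chiller
22123 [608.4 202.7] [361.5 322.8] 81.8
10864 [562.7 301.1] [158.2 158. ] 81.5
176 [519.4 174.2] [17.1 16.5] 71.0
341 [594.7  53.3] [27.3 26.4] 27.2
brass [189 169  75  64 314] [524.9  99.9] [122.4  32.3] 24.1 0.104 [225. 197.]
brass [273 217   6  18  55] [589.8 144.7] [ 6.2 25.4] 80.0 0.103 [276. 225.]
brass [204 237  29  25 258] [591.7  55. ] [40.3 32.7] 47.4 0.104 [219. 246.]
815 [553.2 147.1] [ 29.  102.4] 60.8
-30 80 [-0.97  0.78 -0.34  1.99  1.45  1.69  1.93]
-30 88 [-1.01  0.87 -0.29  2.    1.48  1.79  1.83]
-20 80 [-1.16  0.72 -0.04  2.17  1.56  1.42  1.83]
-20 88 [-1.17  0.83 -0.04  2.18  1.59  1.56  1.7 ]
-10 80 [-0.75  0.77 -0.63  2.34  1.76  1.79  1.78]
-10 88 [-0.9   0.86 -0.44  2.36  1.78  1.86  1.61]
0 80 None
0 88 None
10 80 None
10 88 None
20 80 None
20 88 None
30 80 None
30 88 None
40 80 None
40 88 None
50 80 None
50 88 None
60 80 [ 0.74  1.02 -1.23  2.43  3.64  0.64  2.29]
60 88 [ 0.74  1.2  -1.23  2.45  3.72  0.74  2.41]
70 80 [ 0.8   1.06 -1.23  2.26  4.27  0.4   1.75]
70 88 [ 0.81  1.21 -1.23  2.28  4.26  0.48  1.9 ]
80 80 [ 0.8   1.09 -1.22  2.09 -1.16  0.43  0.96]
80 88 [ 0.53  0.93 -0.63  2.1  -1.51  1.04  1.35]
90 80 [ 0.2   0.78 -0.14  1.91 -1.36  1.37  1.11]
90 88 [ 0.21  0.88 -0.15  1.92 -1.41  1.47  1.21]
```

```bash
cat >> h.py <<'E'
def tiltq(ang,tilt,flip=1):
    # scuttle x heading ang, lip tipped down by tilt; flip=1: tool x=+scuttle x when upright
    a=ang;t=tilt;hd=np.array([np.cos(a),np.sin(a),0]);Z=np.array([0,0,1.])
    z=hd*np.sin(t)-Z*np.cos(t);x=hd*np.cos(t)+Z*np.sin(t)
    x=x*flip; return quat(np.c_[x,np.cross(z,x),z])
E
python3 - <<'E'
from h import *
r=np.deg2rad
for f in(1,-1):
    for ang in(-82.5,):
        for p in([.64,-.285,.025],[.64,-.285,.25],[.454,-.388,.03]): 
            q=ctrl.ik(p,tiltq(r(ang),0,f)); print('grasp',f,p,None if q is None else np.round(q,2))
    for ang in range(-180,180,15):
        o=[]
        for t in(0,45,85):
            q=ctrl.ik([.565,.30,.26],tiltq(r(ang),r(t),f)); o.append(None if q is None else np.round(q,2).tolist())
        if o[2]: print(f,ang,*o)
E
```

```text
grasp 1 [0.64, -0.285, 0.025] [-0.12  1.06  1.15  1.49 -1.    1.25 -1.85]
grasp 1 [0.64, -0.285, 0.25] [-0.08  0.82  1.15  1.18 -0.73  1.55 -2.09]
grasp 1 [0.454, -0.388, 0.03] [ 0.07  0.95  1.15  1.79 -0.98  1.11 -1.43]
1 -75 [-0.21, 0.53, -0.56, 1.34, 0.28, 1.35, 2.63] [-0.68, 0.78, -0.47, 1.16, 0.84, 1.88, 2.28] [-1.15, 1.11, 0.36, 1.11, 0.82, 1.93, 2.46]
1 -60 [-0.17, 0.54, -0.63, 1.34, 0.32, 1.36, 2.86] [-0.67, 0.68, -0.51, 1.38, 0.92, 1.71, 2.37] [-1.06, 0.97, -0.04, 1.42, 1.11, 1.9, 2.22]
1 -45 [0.07, 0.71, -1.23, 1.34, 0.66, 1.53, 2.84] [-0.65, 0.58, -0.54, 1.59, 1.0, 1.52, 2.45] [-0.94, 0.89, -0.35, 1.71, 1.33, 1.92, 2.03]
1 -30 [-1.07, 0.71, 1.15, 1.36, -0.64, 1.47, -2.06] [-0.61, 0.47, -0.56, 1.79, 1.09, 1.31, 2.55] [-0.99, 0.8, -0.32, 1.99, 1.47, 1.76, 1.91]
1 -15 [-0.75, 0.51, 0.39, 1.35, -0.19, 1.31, -2.19] [-0.63, 0.35, -0.44, 1.96, 1.16, 1.01, 2.68] [-1.3, 0.75, 0.16, 2.27, 1.67, 1.36, 1.69]
1 60 [-0.59, 0.49, 0.11, 1.35, -0.06, 1.3, -1.0] [-0.16, 0.27, -0.05, 2.06, -1.21, 0.59, 0.26] [0.74, 1.07, -1.23, 2.44, 3.72, 0.7, 2.28]
1 75 [-0.56, 0.49, 0.06, 1.35, -0.03, 1.3
[... 1736 characters left out ...]
5 [-0.25, 0.51, -0.47, 1.35, 0.23, 1.34, 2.15] [0.66, 0.6, -1.22, 1.91, -0.13, 0.5, 2.63] [-0.23, 0.83, 0.56, 2.2, 4.55, 1.86, -1.81]
-1 90 [-0.23, 0.52, -0.53, 1.34, 0.26, 1.34, 2.39] [0.61, 0.72, -1.22, 1.73, -0.07, 0.77, 2.8] [-0.1, 0.84, 0.36, 1.92, -1.51, 1.79, -1.95]
-1 105 [-0.21, 0.53, -0.56, 1.34, 0.28, 1.35, 2.63] [-0.65, 0.83, 1.15, 1.55, -1.28, 1.89, -2.28] [-0.12, 0.93, 0.36, 1.63, -1.37, 1.93, -2.07]
-1 120 [-0.17, 0.54, -0.63, 1.34, 0.32, 1.36, 2.86] [-0.55, 0.84, 0.95, 1.34, -1.15, 1.94, -2.23] [0.04, 1.0, -0.04, 1.33, -1.1, 1.87, -2.29]
-1 135 [0.07, 0.71, -1.23, 1.34, 0.66, 1.53, 2.84] [-0.4, 0.83, 0.56, 1.11, -0.91, 1.92, -2.27] [0.11, 1.14, -0.44, 1.01, -0.8, 1.94, -2.56]
```

```bash
cat >> h.py <<'E'
def flipj(q):
    q=np.array(q);q[6]+=-np.pi if q[6]>0 else np.pi; return q
def st(*k):
    s=get_state(); print(round(s['time'],1),np.round(s['tcp_pos'],3),'w',round(s['width'],4),'F',np.round(s['contact_force'],1),'g',round(float(s['gripper_force']),1))
E
python3 - <<'E'
from h import *
a=np.deg2rad(-82.5); o=np.array([.640,-.285])
q=flipj(ctrl.ik([*o,.17],tiltq(a,0,-1))); print(q.round(2))
ctrl.set_joints(q); st()
ctrl.movel([*o,.026],max_speed=.12); st()
ctrl.close_gripper(80); st()
ctrl.movel([*o,.30],max_speed=.15); st()
im,W=cloud('side'); cv2.imwrite('pics/side1.png',im[150:350,280:480].repeat(3,0).repeat(3,1))
E
```

```text
[ 0.27  0.65  0.21  1.31 -0.14  1.19 -2.52]
7.9 [ 0.64  -0.285  0.17 ] w 0.0857 F [-0.6 -0.1 -0.2] g 0.0
9.3 [ 0.641 -0.285  0.027] w 0.0858 F [-0.9  0.1  0. ] g 0.0
9.7 [ 0.641 -0.285  0.028] w 0.0606 F [1.1 1.  7.2] g 84.5
11.6 [ 0.64  -0.285  0.299] w 0.0607 F [-1.  -0.1 -4.8] g 87.3
```

View pics/side1.png

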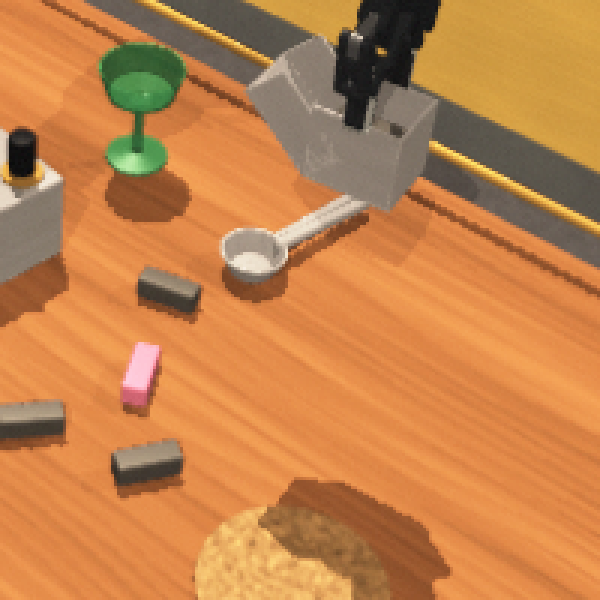

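The crop shows the scuttle held upright at z = 0.30 with stones still inside (about (390,125)), and three grey stones plus the pink one still on the board. Next is the pour.

```bash
python3 - <<'E'
from h import *
B=np.array([.5629,.3012]);ey=np.array([.144,.9896]);lip=B+.035*ey
a=np.deg2rad(100);h=np.array([np.cos(a),np.sin(a)])
def tcp(t,z):
    off=-.098*np.cos(t)-.037*np.sin(t); return [*(lip-off*h),z]
p=tcp(np.deg2rad(40),.30); p0=[.56,.30,.31]
q=ctrl.ik(p0,tiltq(a,0)); print(np.round(q,2)); 
ctrl.set_joints(q); st()
for t,z in [(25,.29),(45,.26),(57,.245),(63,.24),(68,.24),(73,.24),(78,.24),(83,.24)]:
    r=np.deg2rad(t); P=tcp(r,z)
    q=ctrl.ik(P,tiltq(a,r))
    if q is None: print('none',t); break
    print(t,np.round(q,2)); ctrl.movep(P,tiltq(a,r)); ctrl.pause(.25)
st(); ctrl.pause(.5); st()
im,W=cloud('scene'); np.save('s2.npy',W); cv2.imwrite('pics/s2.png',cv2.resize(im[100:280,220:460],None,fx=3,fy=3))
E
```

```text
[ 0.05  0.67 -1.23  1.25  0.62  1.62 -0.88]
13.8 [0.561 0.299 0.309] w 0.0604 F [-0.7  0.1 -5.5] g 87.3
25 [ 0.14  0.78 -1.36  1.35  0.49  1.23 -0.91]
45 [ 0.39  0.91 -1.42  1.58  0.31  0.86 -0.68]
57 [ 0.49  1.02 -1.42  1.68  0.15  0.71 -0.44]
63 [ 0.53  1.09 -1.42  1.71  0.06  0.66 -0.31]
68 [ 0.55  1.15 -1.42  1.73 -0.02  0.64 -0.19]
73 [ 0.58  1.21 -1.42  1.74 -0.1   0.63 -0.07]
78 [ 0.6   1.27 -1.42  1.75 -0.18  0.63  0.04]
83 [ 0.62  1.34 -1.42  1.75 -0.25  0.64  0.15]
18.4 [0.559 0.385 0.242] w 0.0602 F [ 0.7  0.3 -2.7] g 89.5
18.9 [0.56  0.384 0.24 ] w 0.0602 F [ 0.  -0.3 -2.3] g 89.5
```

View pics/s2.png

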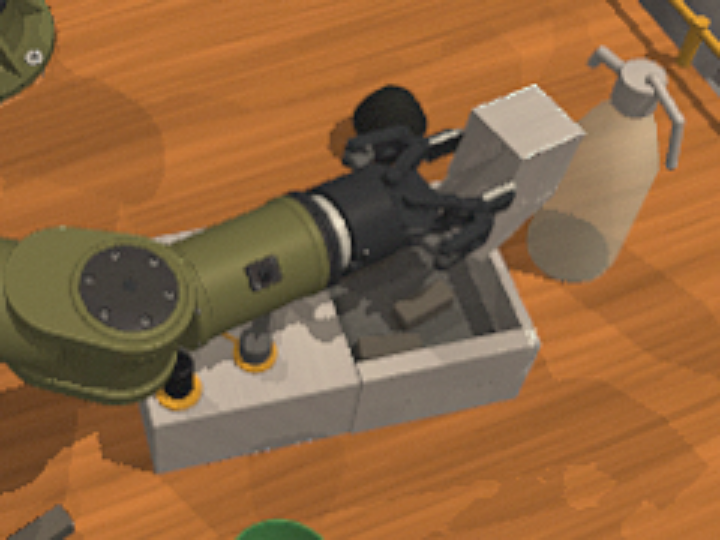

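The basin has stones at about (425,305) and (390,345), and the scuttle's weight fell by about 2.7 N, so it is empty. Next I right it and set it on the mat.

```bash
python3 - <<'E'
from h import *
c=[]
im,W=cloud('side')
for cam,W in(('side',W),):
    m=models.masks_of(cam,'mat')[0]['mask']; P=W[m]; P=P[(P[:,2]<.012)&(P[:,2]>-.005)][:,:2].astype(np.float32)
    print(cam,cv2.minEnclosingCircle(P), np.percentile(P,[.5,99.5],axis=0).mean(0))
B=np.array([.5629,.3012]);ey=np.array([.144,.9896]);lip=B+.035*ey
a=np.deg2rad(100);h=np.array([np.cos(a),np.sin(a)])
for t,z in [(65,.25),(40,.28),(0,.31)]:
    r=np.deg2rad(t);off=-.098*np.cos(r)-.037*np.sin(r); ctrl.movep([*(lip-off*h),z] if t else [.56,.30,.31],tiltq(a,r))
st()
q=ctrl.ik([.454,-.388,.25],tiltq(np.deg2rad(50),0)); print(np.round(q,2))
im,W=cloud('scene'); cv2.imwrite('pics/s3.png',im)
E
```

```text
side ((0.4545045793056488, -0.38751640915870667), 0.08217833191156387) [ 0.4534639 -0.3879692]
20.6 [0.56  0.299 0.306] w 0.0603 F [ 0.3 -0.7 -3.2] g 89.3
[ 0.85  0.43 -0.28  1.49  0.12  1.24 -0.15]
```

```bash
python3 - <<'E'
from h import *
q=ctrl.ik([.454,-.388,.25],tiltq(np.deg2rad(50),0))
ctrl.set_joints(q); st()
ctrl.movel([.454,-.388,.045],max_speed=.15); st()
for z in(.038,.035,.033,.031):
    ctrl.movel([.454,-.388,z],max_speed=.03); s=get_state()
    if s['contact_force'][2]>0: break
st()
ctrl.ungrasp(); ctrl.pause(.2); st()
ctrl.movel([.454,-.388,.2],max_speed=.2)
ctrl.movep([.53,.0,.42],down(1.2))
im,W=cloud('wrist'); cv2.imwrite('pics/w3.png',im); np.save('w3.npy',W); st()
for r in models.masks_of('wrist','stone1'):
    if r['p']<.25: continue
    P=W[r['mask']];P=P[~np.isnan(P[:,0])]; print(round(r['p'],2),r['point'],np.median(P,0).round(3),P[:,2].max().round(3),im[r['mask']].mean(0).round())
E
```

```text
23.2 [ 0.455 -0.387  0.25 ] w 0.0602 F [-0.2 -0.1 -2.3] g 89.3
24.7 [ 0.455 -0.388  0.046] w 0.0606 F [ 0.2  0.8 -2. ] g 89.3
25.8 [ 0.454 -0.388  0.031] w 0.0603 F [ 0.4 -0.1 -1.5] g 89.4
26.4 [ 0.454 -0.388  0.031] w 0.0852 F [-0.1  0.4  0.3] g 0.0
29.1 [ 0.53  -0.001  0.419] w 0.0854 F [-0.9 -0.6 -0.6] g 0.0
0.98 [158.0, 57.7] [ 0.332 -0.116  0.023] 0.027 [ 52. 132.  46.]
0.88 [249.4, 232.6] [ 0.639 -0.098  0.023] 0.026 [64. 78. 87.]
0.81 [459.8, 135.6] [0.605 0.256 0.068] 0.072 [ 96. 113. 123.]
0.76 [183.5, 115.4] [ 0.43  -0.115  0.024] 0.027 [68. 82. 91.]
0.74 [488.8, 104.8] [0.572 0.308 0.068] 0.072 [ 78.  92. 101.]
0.59 [193.6, 186.2] [ 0.537 -0.149  0.023] 0.027 [127. 117. 206.]
0.56 [134.2, 159.4] [ 0.462 -0.22   0.023] 0.027 [62. 75. 84.]
```

View pics/w3.png

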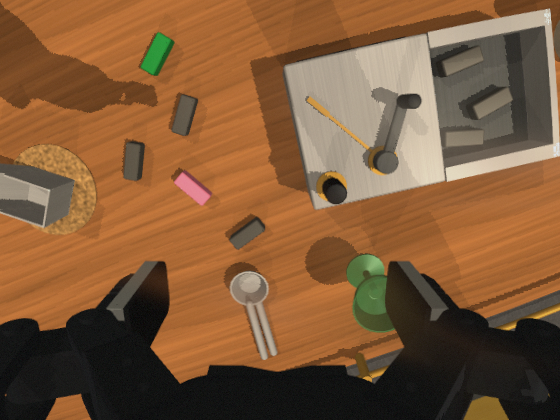

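w3 shows three stones lying flat in the basin at (460,62), (490,103) and (463,136), and the scuttle upright on the mat at about (35,190). The grey stones are at (184,115), (134,160) and (247,233); pink (192,187) and green (157,54) are untouched.

```bash
python3 - <<'E'
from h import *
W=np.load('w3.npy')
B=np.array([.5629,.3012]);ey=np.array([.144,.9896]);ex=np.array([ey[1],-ey[0]])
C=np.stack([(W[...,:2]-B)@ex,(W[...,:2]-B)@ey],-1)
m=((abs(C)<.078).all(-1)&(W[...,2]>.058)&(W[...,2]<.08)).astype(np.uint8)
m=cv2.erode(m,np.ones((3,3)))
n,l,s,c=cv2.connectedComponentsWithStats(m)
for i in range(1,n):
    if s[i,4]>60:
        p=(C[l==i]*1000).astype(np.float32); print(s[i,4],np.round(cv2.boxPoints(cv2.minAreaRect(p))).tolist(),np.median(W[l==i][:,2]).round(3))
for x,y in [(.462,-.22),(.43,-.115),(.639,-.098)]:
    k=(W[...,2]>.015)&(W[...,2]<.035)&(abs(W[...,0]-x)<.04)&(abs(W[...,1]-y)<.04)
    print(cv2.minAreaRect((W[k][:,:2]*1000).astype(np.float32)))
E
```

```text
595 [[-73.0, 0.0], [-63.0, -57.0], [-42.0, -53.0], [-52.0, 4.0]] 0.069
588 [[-11.0, 34.0], [6.0, -21.0], [27.0, -14.0], [10.0, 40.0]] 0.069
582 [[34.0, -64.0], [56.0, -67.0], [64.0, -10.0], [42.0, -7.0]] 0.069
((462.6216735839844, -223.3804931640625), (23.70351791381836, 60.78901290893555), 58.56999206542969)
((428.0768737792969, -116.97944641113281), (24.63026237487793, 60.05533218383789), 49.86488342285156)
((642.0764770507812, -100.74612426757812), (24.563045501708984, 60.438941955566406), 16.013612747192383)
```

```bash
cat >> h.py <<'E'
B=np.array([.5629,.3012]);ey=np.array([.144,.9896]);ex=np.array([ey[1],-ey[0]])
def find_stones():
    im,W=cloud('wrist'); out=[]
    for r in models.masks_of('wrist','stone1'):
        if r['p']<.25: continue
        b=im[r['mask']].mean(0); P=W[r['mask']];P=P[~np.isnan(P[:,0])]
        if len(P)<50 or b.max()-b.min()>45: continue
        c=np.median(P,0)
        if not(.012<c[2]<.035): continue
        k=(W[...,2]>.015)&(W[...,2]<.035)&(np.hypot(W[...,0]-c[0],W[...,1]-c[1])<.042)
        rc,s,a=cv2.minAreaRect((W[k][:,:2]*1000).astype(np.float32))
        if s[0]>s[1]: a+=90
        a=(a+90)%180-90
        out.append((np.array(rc)/1000,np.deg2rad(a),np.round(s,1)))
    return im,W,out
def pick_drop(tx,ty,zrel=.092):
    ctrl.movep([.53,-.09,.40],down(1.0)); im,W,o=find_stones()
    for s in o: print('stone',s[0].round(4),round(s[1],2),s[2])
    if not o: return False
    c,a,s=o[0]; 
    ctrl.movep([*c,.12],down(a)); ctrl.movel([*c,.002],max_speed=.12); ctrl.close_gripper(50); st()
    w=get_state()['width']
    ctrl.movel([*c,.17],max_speed=.2)
    if not .018<w<.032: print('bad grip'); return None
    t=B+tx*ex+ty*ey; y=np.arctan2(ex[1],ex[0])
    ctrl.movep([*t,.22],down(y)); ctrl.movel([*t,zrel],max_speed=.12); st()
    ctrl.ungrasp(); ctrl.pause(.2); ctrl.movel([*t,.22],max_speed=.2); st()
    return True
E
python3 - <<'E'
from h import *
print(pick_drop(-.035,.043))
E
```

```text
stone [ 0.4288 -0.1169] 0.87 [24.5 59.8]
stone [ 0.4617 -0.2233] 1.01 [24.7 57.6]
stone [ 0.6417 -0.1007] 0.29 [24.6 60.2]
32.8 [ 0.429 -0.117  0.002] w 0.0001 F [ 0.2 -0.  -0.1] g 0.0
bad grip
None
```

```bash
python3 - <<'E'
from h import *
ctrl.ungrasp()
ctrl.movep([.53,-.09,.40],down(1.0)); im,W,o=find_stones(); st()
for s in o: print('stone',s[0].round(4),round(s[1],2),s[2])
cv2.imwrite('pics/w4.png',im)
E
```

```text
35.6 [ 0.529 -0.091  0.399] w 0.0851 F [-1.3 -0.1 -0.2] g 0.0
stone [ 0.4287 -0.1168] 0.87 [24.5 59.7]
stone [ 0.4624 -0.2234] 1.01 [25.1 58.6]
stone [ 0.6419 -0.1006] 0.28 [24.4 59.9]
```

View pics/w4.png

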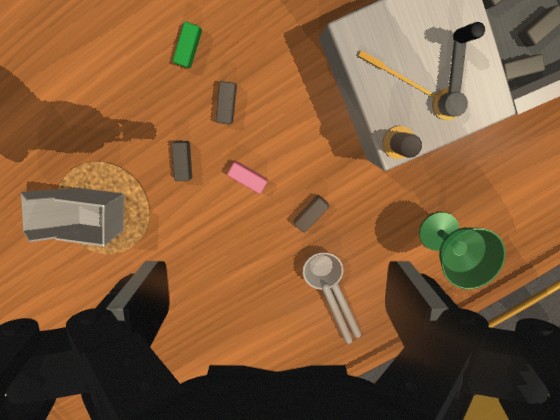

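Nothing moved: the stone is still at (226,102), although the fingers shut to zero. I'll retry and look before lifting.

```bash
python3 - <<'E'
from h import *
c=np.array([.4288,-.1168]);a=.87
ctrl.movep([*c,.12],down(a)); ctrl.movel([*c,.002],max_speed=.12); st()
im1,_=cloud('side')
ctrl.close_gripper(50); st(); ctrl.pause(.3); st()
im2,_=cloud('side')
f=lambda i:cv2.resize(i[200:340,220:360],None,fx=2.8,fy=2.8)
cv2.imwrite('pics/g.png',np.hstack([f(im1),f(im2)]))
E
```

```text
37.9 [ 0.429 -0.117  0.002] w 0.0853 F [-0.2  0.8 -0.5] g 0.0
38.7 [ 0.429 -0.117  0.002] w 0.0003 F [-0.1  1.1  0.4] g 0.0
39.0 [ 0.429 -0.117  0.002] w -0.0001 F [ 0.5  0.4 -0.3] g 0.0
```

View pics/g.png

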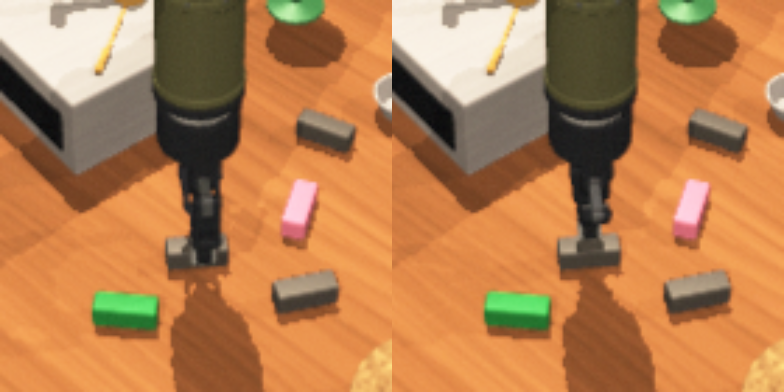

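```bash
python3 - <<'E'
from h import *
im,W=cloud('wrist'); cv2.imwrite('pics/g2.png',np.hstack([im[150:420,130:430]]).repeat(2,0).repeat(2,1))
d,Ws=cloud('side')
for s in (get_state(),): print(s['qpos'].round(3),s['tcp_pos'],s['eef_rot'].round(3))
# heights of points near the tcp seen from side
m=(np.hypot(Ws[...,0]-.429,Ws[...,1]+.117)<.012)
P=Ws[m];print(np.sort(P[:,2])[::12].round(3))
E
```

```text
[ 0.639  0.583 -0.63   2.195  0.661  0.557  0.379] [ 0.42881168 -0.11680624  0.00200749] [ 0.     0.343  0.939 -0.   ]
[-0.003  0.017  0.022  0.023  0.025  0.044  0.067]
```

View pics/g2.png

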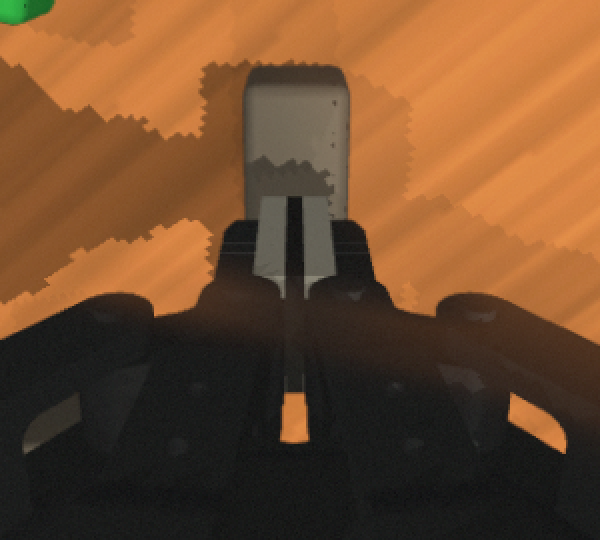

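```bash
python3 - <<'E'
from h import *
c=[.4288,-.1168]
ctrl.movel([*c,.05],max_speed=.1); st()
for z in (.036,.032,.03,.028,.026,.024,.022,.02,.017,.014):
    ctrl.movel([*c,z],max_speed=.03); st()
    if get_state()['contact_force'][2]>4: break
ctrl.movel([*c,.12],max_speed=.15)
E
```

```text
39.8 [ 0.429 -0.117  0.05 ] w -0.0002 F [-0.4 -0.2 -0.4] g 0.0
40.4 [ 0.429 -0.117  0.036] w -0.0001 F [-0.  -0.4 -0.1] g 0.0
40.7 [ 0.429 -0.117  0.032] w 0.0 F [-0.8  0.1 -0.7] g 0.0
41.0 [ 0.429 -0.117  0.03 ] w -0.0002 F [-0.8  0.   0.3] g 0.0
41.2 [ 0.429 -0.117  0.028] w -0.0002 F [-0.3 -0.1 -0.1] g 0.0
41.5 [ 0.429 -0.117  0.026] w -0.0 F [ 0.1 -0.4 -0.7] g 0.0
41.7 [ 0.429 -0.117  0.024] w 0.0003 F [-0.1 -0.  -0.9] g 0.0
42.0 [ 0.429 -0.117  0.022] w -0.0001 F [ 0.1 -0.5  0.3] g 0.0
42.2 [ 0.429 -0.117  0.02 ] w 0.0003 F [-0.3  0.2  0.2] g 0.0
42.5 [ 0.429 -0.117  0.017] w -0.0 F [ 0.   0.2 -0.7] g 0.0
42.7 [ 0.429 -0.117  0.014] w -0.0003 F [-0.8 -1.1  0.4] g 0.0
```

```bash
python3 - <<'E'
from h import *
st()
for cam in('side','scene'):
    im,W=cloud(cam); 
    m=(np.hypot(W[...,0]-.429,W[...,1]+.117)<.05)&(W[...,2]>.04)&(W[...,2]<.2)
    P=W[m]; i=np.argsort(P[:,2])[:25]; print(cam,P[i].mean(0).round(3),P[i[0]].round(3), P[i].std(0).round(3))
    k=(np.hypot(W[...,0]-.429,W[...,1]+.117)<.045)&(W[...,2]>.012)&(W[...,2]<.035)
    print(cv2.minAreaRect((W[k][:,:2]*1000).astype(np.float32)),np.percentile(W[k][:,2],[5,50,95]).round(3))
E
```

```text
43.6 [ 0.428 -0.117  0.119] w -0.0002 F [ 0.   0.2 -0.1] g 0.0
side [ 0.424 -0.124  0.162] [ 0.433 -0.128  0.154] [0.006 0.007 0.003]
((428.2533264160156, -120.92959594726562), (34.96180725097656, 59.66687774658203), 54.57482147216797) [0.014 0.022 0.026]
scene [ 0.437 -0.119  0.165] [ 0.44  -0.117  0.159] [0.005 0.008 0.003]
((431.4517517089844, -115.80296325683594), (25.169025421142578, 61.58963394165039), 48.84299087524414) [0.015 0.024 0.027]
```

```bash
python3 - <<'E'
from h import *
o=[]
p=np.array(get_state()['tcp_pos'])
for cam in('side','scene'):
    im,_=vision.grab_frame(cam); ci=vision.camera_info(cam)
    rv=cv2.Rodrigues(np.array(ci['R']))[0]
    q=cv2.projectPoints(np.array([p,p+[0,0,.036]]),rv,np.array(ci['t']),np.array(ci['mtx']),np.array(ci['dist_coeffs']))[0][:,0]
    print(cam,q); c=q[0].astype(int)
    f=6; cr=cv2.resize(im[c[1]-35:c[1]+30,c[0]-32:c[0]+32],None,fx=f,fy=f,interpolation=cv2.INTER_NEAREST)
    for k,col in zip(q,[(0,0,255),(255,0,255)]): cv2.circle(cr,(int((k[0]-c[0]+32)*f),int((k[1]-c[1]+35)*f)),4,col,-1)
    o.append(cr)
cv2.imwrite('pics/tip.png',np.hstack(o))
E
```

```text
side [[289.30662818 261.40888848]
 [289.42124561 251.46289862]]
scene [[198.54030651 195.90970188]
 [196.06705392 188.29036257]]
```

View pics/tip.png

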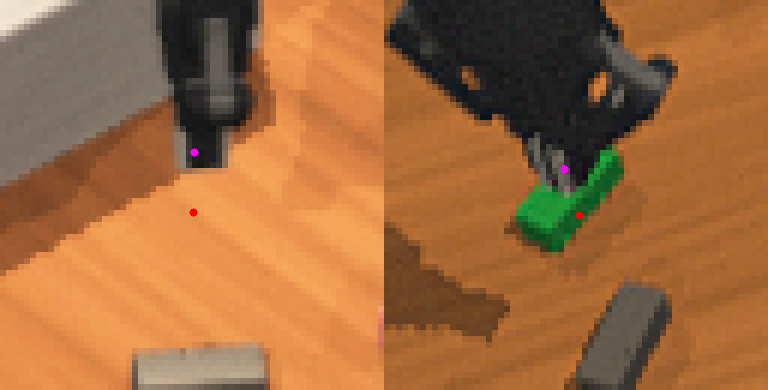

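The crop shows the real fingertip about 27 mm above the reported TCP in both cameras (tip at (203,167) versus red TCP mark (193,212) in the side crop). So the tool length is off. I'll measure it by a gentle touch on bare board.

```bash
python3 - <<'E'
from h import *
c=[.39,-.19]
ctrl.movel([*c,.12],max_speed=.2); ctrl.movel([*c,-.008],max_speed=.08)
base=get_state()['contact_force'][2]
z=-.010
while z>-.045:
    ctrl.movel([*c,z],max_speed=.03); F=get_state()['contact_force'][2]
    if F>4: break
    z-=.002
st(); print(z,base)
ctrl.movel([*c,.05],max_speed=.15)
E
```

```text
49.6 [ 0.39  -0.19  -0.035] w 0.0002 F [-3.7  1.2 21.3] g 10.8
-0.03600000000000002 -0.32367851805605957
```

```bash
sed -i 's/ctrl.movel(\[\*c,.002\],max_speed=.12)/ctrl.movel([*c,-.031],max_speed=.10)/; s/zrel=.092/zrel=.058/' h.py
python3 - <<'E'
from h import *
ctrl.ungrasp()
print(pick_drop(-.035,.043)); 
E
```

```text
stone [ 0.6417 -0.1008] 0.29 [24.8 60.2]
stone [ 0.4627 -0.1243] 0.86 [24.3 59.7]
56.0 [ 0.642 -0.101 -0.031] w 0.0229 F [-0.8  0.7  2.2] g 50.4
60.4 [0.535 0.349 0.059] w 0.0227 F [-0.4  0.1 -1.2] g 49.8
62.2 [0.534 0.348 0.219] w 0.0854 F [ 0.1 -0.4 -0.2] g 0.0
True
```

```bash
python3 - <<'E'
from h import *
print(pick_drop(.045,.043)); print(pick_drop(-.022,-.040))
ctrl.movep([.53,-.0,.42],down(1.2)); im,W,o=find_stones(); print(o)
cv2.imwrite('pics/w6.png',im); np.save('w6.npy',W)
C=np.stack([(W[...,:2]-B)@ex,(W[...,:2]-B)@ey],-1)
m=((abs(C)<.1).all(-1)&(W[...,2]>.058)&(W[...,2]<.16)); print(np.percentile(W[m&(abs(C)<.076).all(-1)][:,2],[50,90,99,100]).round(3))
st()
E
```

```text
stone [ 0.4625 -0.2241] 1.0 [25.3 58.9]
stone [ 0.4632 -0.1244] 0.87 [24.  60.7]
67.5 [ 0.463 -0.224 -0.031] w 0.0229 F [-1.1  0.   3.6] g 49.7
72.2 [0.614 0.338 0.059] w 0.0231 F [-0.1  0.1 -0.7] g 49.0
74.0 [0.613 0.337 0.219] w 0.0853 F [-0.5 -0.  -0.2] g 0.0
True
stone [ 0.4631 -0.1245] 0.87 [24.4 60.6]
79.2 [ 0.463 -0.125 -0.031] w 0.0229 F [-1.3  0.5  5.9] g 49.5
83.3 [0.536 0.265 0.059] w 0.0231 F [ 0.1 -0.1 -0.1] g 49.0
85.1 [0.535 0.264 0.219] w 0.0859 F [ 0.3  0.  -0.5] g 0.0
True
[]
[0.068 0.07  0.071 0.092]
86.8 [0.53  0.001 0.419] w 0.0853 F [-0.4 -0.   0.1] g 0.0
```

View pics/w6.png

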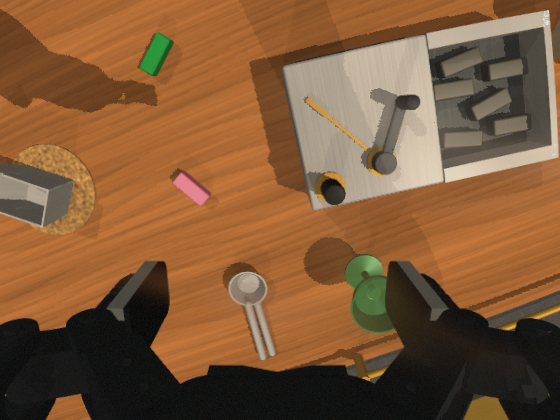

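All six stones lie flat in the basin in one layer (pixels 430-530 × 55-140), and only the pink and green look-alikes remain on the board. Next I check the scuttle's centring and measure the deck closely.

```bash
python3 - <<'E'
from h import *
ctrl.movep([.43,-.30,.38],down(-.5)); im,W=cloud('wrist'); np.save('w7.npy',W); cv2.imwrite('pics/w7.png',im)
k=(W[...,2]>.04)&(W[...,2]<.085)&(np.hypot(W[...,0]-.454,W[...,1]+.388)<.13)
rc=cv2.minAreaRect((W[k][:,:2]*1000).astype(np.float32)); print('scut',rc,np.percentile(W[k][:,2],99.5))
r=[x for x in models.masks_of('wrist','mat')][0]; M=r['mask']; P=W[M]; P=P[abs(P[:,2])<.012][:,:2].astype(np.float32)
print('mat',r['p'],r['point'],cv2.minEnclosingCircle(P)); 
# robust circle: convex hull of mask pts fitted with r=.08
from scipy.optimize import least_squares
H=cv2.convexHull(P)[:,0]; s=least_squares(lambda c:np.hypot(*(H-c).T)-.08,[.454,-.388],loss='soft_l1',f_scale=.002); print(s.x)
# deck
ctrl.movep([.50,.13,.33],down(.2)); im,W=cloud('wrist'); np.save('w8.npy',W); cv2.imwrite('pics/w8.png',im); st()
rd=lambda k:cv2.minAreaRect((W[k][:,:2]*1000).astype(np.float32))
X,Y,Z=W[...,0],W[...,1],W[...,2]
print('post',rd((Z>.15)&(Z<.17)&(np.hypot(X-.52,Y-.174)<.03)))
print('knob',rd((Z>.142)&(Z<.16)&(np.hypot(X-.595,Y-.053)<.03)))
h=cv2.cvtColor(im,cv2.COLOR_BGR2HSV)
b=((h[...,0]>12)&(h[...,0]<30)&(h[...,1]>140)&(h[...,2]>80)&(Z>.097)&(Z<.118)).astype(np.uint8)
n,l,s,c=cv2.connectedComponentsWithStats(b)
for i in range(1,n):
    if s[i,4]>40: print('brass',s[i],rd(l==i),np.median(Z[l==i]), c[i].round())
g=((h[...,2]<110)&(Z>.108)&(Z<.135)&(np.hypot(X-.56,Y-.14)<.07)).astype(np.uint8)
print('lever arm',rd(g>0),g.sum())
for t in('lever_hinge','lever_tip','pointer_tip','starter_top'): print(t,[(round(x['p'],2),np.round(x['point'])) for x in models.recognise('wrist',t)[:2]])
E
```

```text
scut ((433.69439697265625, -410.4827880859375), (137.0242156982422, 64.899658203125), 49.938663482666016) 0.08355674426401626
mat 0.6 [317.0, 170.8] ((0.45302948355674744, -0.38752785325050354), 0.08133943378925323)
[ 0.45308535 -0.38701262]
89.8 [0.501 0.128 0.33 ] w 0.0854 F [ 0.   0.4 -0.1] g 0.0
post ((519.5970458984375, 174.59219360351562), (16.881839752197266, 15.85709285736084), 11.350465774536133)
knob ((594.7786254882812, 52.77995300292969), (26.60666847229004, 27.077829360961914), 13.494279861450195)
brass [348 163  23  17 116] ((590.1853637695312, 143.94973754882812), (8.44862174987793, 33.54383850097656), 71.79546356201172) 0.10394231062024586 [359. 168.]
brass [243 174 110  47 494] ((526.4931640625, 97.76850128173828), (125.48579406738281, 29.591989517211914), 24.905715942382812) 0.10365039484577157 [296. 200.]
brass [327 228  35  32 371] ((592.58154296875, 55.953163146972656), (40.34562301635742, 33.51787567138672), 38.66288375854492) 0.10397655942795644 [342. 239.]
lever arm ((554.8232421875, 149.29791259765625), (28.092609405517578, 103.05582427978516), 57.12906265258789) 1287
lever_hinge [(0.63, array([342., 168.]))]
lever_tip [(0.93, array([338., 161.]))]
pointer_tip [(0.8, array([303., 197.]))]
starter_top [(0.62, array([348., 252.]))]
```

View pics/w8.png

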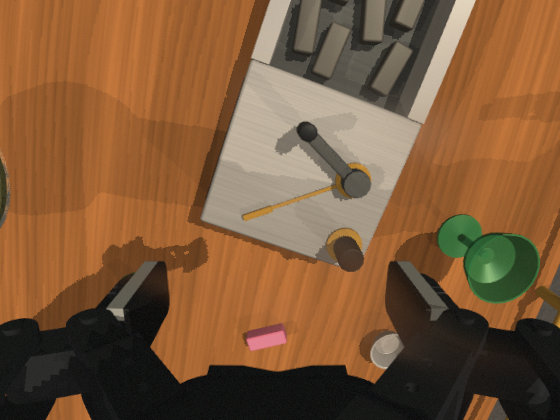

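The close deck view shows the pointer bar's outer end at (245,217) and its pivot at (356,183). The lever post is at (307,131) and the knob at (347,253). The scuttle is centred on the mat.

```bash
python3 - <<'E'
from h import *
for f in ('w8','w0'):
    W=np.load(f+'.npy');im=cv2.imread(f'pics/{f}.png');X,Y,Z=np.moveaxis(W,-1,0)
    h=cv2.cvtColor(im,cv2.COLOR_BGR2HSV); N=lambda k:(W[k][:,:2]*1000).astype(np.float32)
    d=np.hypot(X-.587,Y-.135)
    for lo,hi in((.116,.122),(.122,.128),(.128,.14)):
        k=(Z>lo)&(Z<hi)&(d<.03); 
        if k.sum()>20: print(f,'hub',lo,k.sum(),cv2.minEnclosingCircle(N(k)),np.median(N(k),0))
    b=((h[...,0]>12)&(h[...,0]<30)&(h[...,1]>130)&(h[...,2]>80)&(Z>.097)&(Z<.118))
    k=b&(d<.03); print('disc',k.sum(),cv2.minEnclosingCircle(N(k)))
    k=b&(d>.035)&(np.hypot(X-.592,Y-.055)>.035)&(X>.45)
    n,l,s,c=cv2.connectedComponentsWithStats(k.astype(np.uint8)); i=1+np.argmax(s[1:,4]); p=N(l==i)
    v=cv2.fitLine(p,cv2.DIST_HUBER,0,.01,.01).ravel(); a=np.degrees(np.arctan2(v[1],v[0]))
    far=p[np.argsort(np.hypot(p[:,0]-587,p[:,1]-135))[-8:]].mean(0)
    print('pointer line',v[2:],a,'far',far,len(p))
    print('chiller rot',cv2.minAreaRect(N((Z>.095)&(Z<.104)&(X>.42)&(X<.68)&(Y>0)&(Y<.42))))
E
```

```text
w8 hub 0.116 239 ((573.7601928710938, 138.0096893310547), 18.029958724975586) [568.17725 142.53877]
w8 hub 0.122 600 ((581.7999877929688, 131.72427368164062), 19.35585594177246) [585.6542 130.0489]
disc 253 ((582.7096557617188, 129.0393829345703), 22.981794357299805)
pointer line [512.9164   86.07145] 30.577812 far [474.45444   62.608044] 375
chiller rot ((545.8412475585938, 194.29312133789062), (327.47869873046875, 200.39291381835938), 81.60507202148438)
w0 hub 0.116 145 ((571.955810546875, 136.77964782714844), 17.3613338470459) [567.64233 141.43086]
w0 hub 0.122 363 ((583.9569702148438, 131.13388061523438), 17.036026000976562) [584.9879  129.36714]
disc 157 ((584.1279296875, 127.46940612792969), 23.2835636138916)
pointer line [511.89066  85.47693] 30.370598 far [474.61435  63.11829] 257
chiller rot ((547.526123046875, 211.14480590820312), (361.5011901855469, 201.0773162841797), 81.50950622558594)
```

```bash
cat >> h.py <<'E'
PV=np.array([.5855,.1296])
def arc(phi,z): return [*(PV+.08*np.array([np.cos(phi),np.sin(phi)])),z],down(phi-np.pi/2)
def meas():
    ctrl.movep([.50,.13,.33],down(.2)); im,W=cloud('wrist');X,Y,Z=np.moveaxis(W,-1,0)
    rd=lambda k:cv2.minAreaRect((W[k][:,:2]*1000).astype(np.float32))
    k=(Z>.15)&(Z<.17)&(np.hypot(X-PV[0],Y-PV[1])<.11); c=np.array(rd(k)[0])/1000
    k2=(Z>.142)&(Z<.16)&(np.hypot(X-.595,Y-.053)<.03); 
    return im,W,c,np.arctan2(*(c-PV)[::-1])%(2*np.pi),rd(k),rd(k2)
E
python3 - <<'E'
from h import *
p0,p1=np.deg2rad(145.8),np.deg2rad(210.5)
for p in(p0,p1): print(np.round(ctrl.ik(*arc(p,.096)),2))
ctrl.movep(*arc(p0,.19)); 
for z in(.13,.11,.096):
    ctrl.movel(arc(p0,z)[0],max_speed=.06); st()
    if get_state()['contact_force'][2]>6: print('contact');break
ctrl.close_gripper(30); st()
z=get_state()['tcp_pos'][2]
for p in np.linspace(p0,p1,9)[1:]: ctrl.movep(*arc(p,z))
ctrl.pause(.3); st()
ctrl.ungrasp(); ctrl.pause(.2); ctrl.movel(arc(p1,.2)[0],max_speed=.1)
im,W,c,a,r,r2=meas(); print(c,np.degrees(a),r,r2); cv2.imwrite('pics/w9.png',im[90:300,190:420].repeat(2,0).repeat(2,1)); np.save('w9.npy',W); cv2.imwrite('pics/w9f.png',im); st()
E
```

```text
[ 0.34  0.78 -1.25  1.84  0.81  1.16 -0.22]
[ 0.51  0.73 -1.23  1.9   0.78  1.1   1.07]
91.8 [0.519 0.175 0.13 ] w 0.0852 F [ 0.5  0.5 -0.1] g 0.0
92.2 [0.519 0.175 0.11 ] w 0.0852 F [-0.2  0.6  0.2] g 0.0
92.6 [0.519 0.174 0.096] w 0.0856 F [-0.1 -0.3  0.3] g 0.0
93.2 [0.519 0.175 0.096] w 0.0171 F [-0.8  0.2  2.4] g 30.1
95.7 [0.516 0.089 0.096] w 0.0168 F [-2.5 -1.3  3.1] g 31.9
[0.55214795 0.0745013 ] 238.8128671598475 ((552.14794921875, 74.50129699707031), (17.453643798828125, 95.51907348632812), 66.07470703125) ((594.93994140625, 52.84199523925781), (26.84457778930664, 27.081674575805664), 81.41266632080078)
99.2 [0.5   0.13  0.329] w 0.0852 F [-0.5  0.5 -0.4] g 0.0
```

View pics/w9.png

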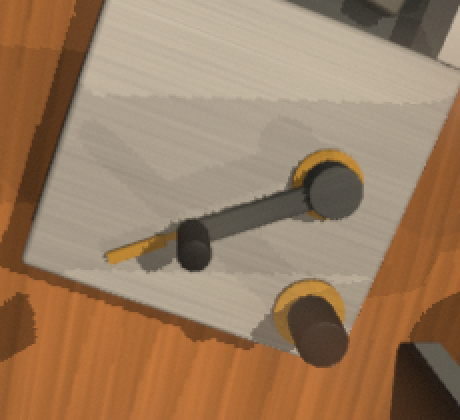

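The crop shows the lever arm lying over the pointer, with the brass bar (110-175, 235-260) in line with the post (193,245). I'll check this numerically.

```bash
python3 - <<'E'
from h import *
W=np.load('w9.npy');im=cv2.imread('pics/w9f.png');X,Y,Z=np.moveaxis(W,-1,0);N=lambda k:(W[k][:,:2]*1000).astype(np.float32)
k=(Z>.15)&(Z<.17)&(np.hypot(X-.5166,Y-.089)<.03); c=np.array(cv2.minAreaRect(N(k))[0]); print('post',c)
h=cv2.cvtColor(im,cv2.COLOR_BGR2HSV);b=((h[...,0]>12)&(h[...,0]<30)&(h[...,1]>130)&(h[...,2]>80)&(Z>.1)&(Z<.116))
k=b&(np.hypot(X-.489,Y-.072)<.03); p=N(k); print('bar',len(p),cv2.minAreaRect(p),p.mean(0))
k=(Z>.122)&(Z<.128)&(np.hypot(X-.5855,Y-.13)<.02); hub=np.median(N(k),0); print('hub',hub,cv2.minEnclosingCircle(N(k)))
for pv in (hub,PV*1000):
  for n,q in(('post',c),('bar',p.mean(0)),('barrect',np.array(cv2.minAreaRect(p)[0]))): print(n,np.degrees(np.arctan2(*(q-pv)[::-1])).round(2)%360,np.hypot(*(q-pv)).round(1))
v=cv2.fitLine(p,cv2.DIST_HUBER,0,.01,.01).ravel();print(v,np.degrees(np.arctan2(v[1],v[0])))
E
```

```text
post [516.3414917   90.41468811]
bar 206 ((491.1141052246094, 73.27813720703125), (40.68620681762695, 7.644815921783447), 29.910722732543945) [489.9288   72.66648]
hub [585.68555 130.26706] ((586.0848388671875, 129.91310119628906), 15.08890151977539)
post 209.89 80.0
bar 211.03 111.7
barrect 211.07 110.4
post 209.54 79.5
bar 210.78 111.2
barrect 210.83 109.9
[  0.86245763   0.50612926 490.3868      72.864784  ] 30.406343
```

```bash
python3 - <<'E'
from h import *
p0,p1=np.deg2rad(209.7),np.deg2rad(211.5)
ctrl.movep(*arc(p0,.19)); ctrl.movel(arc(p0,.096)[0],max_speed=.08); ctrl.close_gripper(30); st()
ctrl.movep(*arc(p1,.096)); ctrl.pause(.3); ctrl.ungrasp(); ctrl.pause(.2); ctrl.movel(arc(p1,.2)[0],max_speed=.1)
im,W,*_=meas(); st()
X,Y,Z=np.moveaxis(W,-1,0);N=lambda k:(W[k][:,:2]*1000).astype(np.float32)
k=(Z>.15)&(Z<.17)&(np.hypot(X-.5166,Y-.089)<.03); c=np.array(cv2.minAreaRect(N(k))[0]); print('post',c)
h=cv2.cvtColor(im,cv2.COLOR_BGR2HSV);b=((h[...,0]>12)&(h[...,0]<30)&(h[...,1]>130)&(h[...,2]>80)&(Z>.1)&(Z<.116))
k=b&(np.hypot(X-.489,Y-.072)<.03); p=N(k); v=cv2.fitLine(p,cv2.DIST_HUBER,0,.01,.01).ravel()
k=(Z>.122)&(Z<.128)&(np.hypot(X-.5855,Y-.13)<.02); hub=np.median(N(k),0)
n=np.array([-v[1],v[0]]); print('post off bar line mm',(c-v[2:])@n,'hub off',(hub-v[2:])@n,hub)
for q in(c,p.mean(0)): print(np.degrees(np.arctan2(*(q-hub)[::-1]))%360)
E
```

```text
102.5 [0.516 0.09  0.096] w 0.0168 F [-0.5 -0.7  2.3] g 30.0
106.6 [0.5   0.13  0.329] w 0.0855 F [-1.1 -0.   0.2] g 0.0
post [517.46563721  89.14543915]
post off bar line mm 0.1417462408562642 hub off 0.7687187 [585.59204 130.2365 ]
211.09665936344294
211.0575
```

```bash
python3 - <<'E'
from h import *
c=[.5948,.0528]; q=down(np.arctan2(ex[1],ex[0]))
ctrl.movep([*c,.19],q)
for z in(.13,.105,.086):
    ctrl.movel([*c,z],max_speed=.08)
    if get_state()['contact_force'][2]>6: print('contact');break
st(); ctrl.close_gripper(80); st()
z=get_state()['tcp_pos'][2]
for d in (.01,.02,.027,.029,.030,.031,.032,.033,.034,.035):
    ctrl.movel([*c,z+d],max_speed=.04); print(d,end=' '); st()
    if get_state()['contact_force'][2]<-18: break
ctrl.pause(.8); st()
im,W=cloud('side'); m=(Z:=W[...,2]); print()
ctrl.ungrasp(); ctrl.pause(.5); st(); ctrl.movel([*c,.22],max_speed=.15)
im,W,cc,a,r,r2=meas(); print(r2); st()
X,Y,Z=np.moveaxis(W,-1,0)
k=(np.hypot(X-.595,Y-.053)<.011); print('knob top',np.percentile(Z[k],[50,90]).round(4))
k=(Z>.15)&(Z<.17)&(np.hypot(X-.5166,Y-.089)<.03); print('post',cv2.minAreaRect((W[k][:,:2]*1000).astype(np.float32))[0])
E
```

```text
109.1 [0.595 0.053 0.086] w 0.0855 F [ 0.3 -0.3  0.9] g 0.0
109.7 [0.596 0.053 0.087] w 0.0258 F [ 3.6 -1.9  3.4] g 78.5
0.01 110.1 [0.596 0.053 0.097] w 0.0256 F [ 8.   0.3 -4.8] g 78.8
0.02 110.5 [0.596 0.053 0.106] w 0.0255 F [ 7.7  0.8 -7. ] g 79.0
0.027 110.8 [0.596 0.053 0.113] w 0.0257 F [ 8.4 -0.1 -6.6] g 79.1
0.029 111.1 [0.596 0.053 0.115] w 0.0257 F [ 9.4 -0.  -7.6] g 79.1
0.03 111.3 [0.596 0.053 0.116] w 0.0258 F [10.1 -0.  -8.1] g 79.1
0.031 111.6 [0.596 0.053 0.117] w 0.0254 F [ 9.   0.9 -7.5] g 79.5
0.032 111.8 [0.596 0.053 0.117] w 0.0258 F [ 12.    0.4 -15.4] g 80.7
0.033 112.1 [0.596 0.053 0.117] w 0.0257 F [ 13.3   1.8 -22.1] g 81.1
112.9 [0.596 0.053 0.117] w 0.0257 F [ 13.2   1.  -22.1] g 81.1

114.0 [0.595 0.053 0.12 ] w 0.0855 F [ 0.3 -0.2  0.2] g 0.0
((594.909423828125, 53.00456237792969), (26.550935745239258, 27.062650680541992), 84.34557342529297)
115.6 [0.501 0.128 0.328] w 0.0856 F [ 0.  -0.5  0.7] g 0.0
knob top [0.1479 0.1489]
post (517.2616577148438, 89.16614532470703)
```

The knob reached its hard stop (pull force jumped to 22 N), was held there, and sprang back to its 148 mm top height. The lever is still lined up, so I'm handing in.

```bash
python3 - <<'E'
from h import *
print(ticket.close_job())
E
```

```text
the job is handed in; nothing more can be done
None
```

The job is done and handed in at about 116 s: all six stones (only three were lying on the board) are flat in the basin, the empty scuttle stands centred on the mat, the lever lines up with the pointer to within measuring error, and the starter knob was pulled to its stop, held and let spring back.

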